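# Seat a bean cassette against the flip stop of a colour reader

### The job

Flip the hinged stop flag down so that it lies across the channel, then slide the bean cassette along the channel against the rubber tip of the stop and press it home with about 10 newtons (never more than 15) for about a second. Let go, leaving the cassette resting in the channel against the tip and the flag down, and do not disturb the other things on the table.

Things in the scene. Friction and masses are not known exactly. Their poses are not given: they have to be found in the camera images.
- track: Fixed straight aluminium channel on the table. Origin at table height under its middle. Its y axis points along the channel towards the stop, x across it (the colour reader is on the +x side), z up. Base plate 120 (x) by 400 (y) mm; the floor that the cassette slides on is 10 mm above the origin. Two full-length rails, 8 mm thick, rise 14 mm above that floor beside a 60 mm wide slot.
- stop: Fixed stop unit at some place along the channel: hinge post, flag, dark colour reader. Origin at table height on the channel's centre line, below the flag's centre line; axes as the channel's. Post 54 mm high, 50 mm along y, at x = -54 mm; 35 mm high rest for the flag's end at x = 47 mm. The reader is a 66 mm high box at x = 70 to 146, y = -150 to -40 mm.
- flag_hinge (a point): Point on the flag's hinge axis, at the middle of the flag's width: 52 mm to -x of stop's origin and 40 mm above the table. The hinge axis is parallel to y. Axes as the channel's.
- flag (a joint): Angle of the flag, an aluminium arm 100 mm long from its hinge, 22 mm wide (y), 10 mm thick. 0 = parked, leaning 0.25 rad back from upright to -x; 0.25 = upright; 1.82 rad = fully down on a hard stop, level across the channel, its centre line 40 mm above the table. Its end passes over the top towards +x. A friction hinge holds it anywhere; 1 to 2 N at its end moves it. Starts at 0 to 0.45.
- flag_bolt (a point): Centre of the flag where the stop bolt passes through it, 52 mm from the hinge. The bolt points to -y (towards the cassette) and ends in an 18 mm wide rubber tip, over the middle of the channel when the flag is down. Its screw setting varies and is not measured: the tip ends 30 to 60 mm to -y of this point. It is screwed fast; the rubber yields 1 mm per 4 N, at most 6 mm, and springs back.
- cassette_mid (a point): Centre of the loose sealed bean cassette that stands in the channel: grey box with white lid, 56 mm wide (x), 110 mm long (y, along the channel), 50 mm high, 250 to 450 g. The point is half-way up, 25 mm above the channel's floor. It has 2 mm play to each rail and drags with 1 to 4 N. Its +y end must meet the tip; they start 60 to 210 mm apart.
- cassette: The same cassette; origin at the centre of its underside.
- bowl_a: White tasting bowl, 92 mm wide, 62 mm high, on the table on the near side of the channel; origin under its centre. Leave it alone.
- bowl_b: Another such bowl on the table. Leave it alone.
- spare: Another cassette of the same kind on the table, away from the channel; origin at the centre of its underside. Leave it alone.
- spoon: Steel spoon, 160 mm long, lying on the table on the near side of the channel. Leave it alone.
Not all that is in view belongs to the job. Leave any pink or purple look-alike of the cassette alone.

How it is judged:
On the way, in this order (a step that is already met when the one before it is completed fails the run):
1. the flag is flipped fully down (within 0.08 rad) with the cassette still short of it (value of joint flag above 1.74 rad and contact force between stop and cassette below 0.1 N), for 0.2 s.
2. the cassette is pressed against the lowered stop with at least 6 N for half a second (value of joint flag above 1.74 rad and contact force between stop and cassette above 6 N), for 0.5 s.
At the end, for the whole second after the job is handed in: The flag is down (within 0.08 rad of level) and the cassette, released and at rest, stands flat on the channel's floor between the rails (within 4 mm of the centre line, 0.06 rad of straight), its front end still touching the stop's tip (value of joint flag above 1.74 rad and contact force between stop and cassette above 0.1 N and y of cassette_mid in the frame of stop between -0.119 and -0.076 m and x of cassette_mid in the frame of track between -0.004 and 0.004 m and z of cassette_mid in the frame of track below 0.038 m and angle between cassette_mid's own z axis and vertical below 0.05 rad and angle between the y axis of cassette and the y axis of track, either way round below 0.06 rad and linear speed of cassette below 0.01 m/s).
It fails at once if the cassette presses on the stop with more than 15 N (contact force between stop and cassette above 15 N).
It fails at once if a bowl, the spoon or the spare cassette is moved by more than 20 mm (distance of any of bowl_a, bowl_b, spare, spoon from where it was at the start of the episode above 0.02 m).
It also fails if it takes over 69 s, if anything falls off the work surface, if the arm or the gripper's body presses on something with over 40 N, if the wrist force passes 120 N, or if a joint passes its speed limit or range.

### The arm

A 6-joint arm with a two-finger parallel gripper is mounted at the origin on the work surface. World frame = base frame: x ahead of the robot, y to its left, z up, the work surface at z = 0. Lengths are in m, angles in rad, forces in N, time in s.
With the tool pointing down it reaches from about 0.35 to 0.85 m from the base axis. Payload 8.1 kg.
Tool frame: the origin (TCP) lies at the very end of the fingers, on their centre line; the grasp point (between the pads) lies 19 mm behind it; z points along the fingers, y is the direction in which the jaws open and shut (so a half turn about z gives the same grasp; the last joint's range is limited). The gripper opens to 93 mm and grips with 3 to 60 N. Pads are 15 mm wide; open, the fingers measure 128 mm over their backs; the gripper's body (75 mm by 188 mm) begins 65 mm behind the grasp point.
Start: joints at [-1.387, 0.13, 1.488, -0, 1.523, -0.085], TCP at [0.159, -0.578, 0.219] pointing down, gripper open.
Joint ranges: [-2.96, 2.96], [-0.89, 2.26], [0.02, 2.5], [-1.34, 4.48], [0, 2.73], [-2.66, 2.66]. Speed limits (rad/s): [2.39, 2.39, 2.79, 3.14, 3.14, 3.14].

### API

Orientations are given as a unit quaternion [w, x, y, z].
In Python, from bench import env gives the robot as it stands. Calls block until the motion is done:
- env.move_ptp(position, orientation): joint-space move of the TCP to a pose.
- env.servo_line(position, orientation=None, feed=0.15): straight line of the TCP; orientation=None keeps the orientation; feed is the mean speed in m/s.
- env.set_joints(angles): joint-space move.
- env.open_gripper() and env.grab(): open the fingers fully, or close them until they stop; the grip force is fixed at half the most.
- env.wait(seconds).
- env.ik(position, orientation): joint angles nearest the present ones, or None.
- env.get_obs(): the state.
- env.grab_frame(name): name is "side" or "top"; returns a dict with "image" (420x560x3 uint8, blue, green, red), "z_map" (420x560 float32, m along the optical axis (not along the pixel's ray), 0 where there is no reading), "mtx" (3x3 intrinsics, pixels), "position" and "rotation" of the camera in the world. Camera axes: x right, y up, looking along -z (the intrinsics and any distortion apply to the point x, -y, -z); pixel columns grow to the right and rows downward; lengths in m; the calibration is good to about 2 mm. A picture is of the moment at which its call begins.
A pose or a line that the arm cannot do raises env.IKError and nothing moves.
- env.close_job(): hands the job in, once; it reports no verdict.
The state is a dict: "time": time; "qpos": joint angles; "qvel": joint speeds; "tau": joint torques, N m; "eef_pos": TCP position; "orientation": TCP orientation; "contact_force": force on the tool from outside, world axes, zero at the start; "moment": the same for the moment, N m; "grip_width": opening from 0.0 (shut) to 1.0 (fully open).
Only numpy, scipy, OpenCV 4.12 (cv2) and the standard library are available. Lean on these libraries where they do the work, as an engineer would, in place of code of your own. Each camera call takes 0.05 s, during which the arm holds its last target.

## Working session

There is one attempt and no reset: what is moved stays moved. The work goes in short steps, each a Python script; the robot and the scene stay as the last script left them, time stands still between calls to the robot, and variables do not carry over. Pictures are saved under pics/ and viewed, and the job is handed in when it is done.

```bash
ls; mkdir -p pics; python3 - <<'E'
from bench import env
import cv2,numpy as np
for n in("side","top"):
    f=env.grab_frame(n); cv2.imwrite(f"pics/{n}0.png",f["image"]); np.savez(f"{n}0.npz",**f)
    print(n,f["mtx"].tolist(),f["position"],f["rotation"], f.keys())
o=env.get_obs(); print(o)
E
```

```text
pics
side [[465.08540708124895, 0.0, 277.0145937562372], [0.0, 465.08540708124895, 207.1526164968471], [0.0, 0.0, 1.0]] [-0.03850985  0.75020748  0.65231734] [-0.27404483 -0.16147852  0.46011602  0.82892543] dict_keys(['image', 'z_map', 'mtx', 'position', 'rotation'])
top [[490.87558447327143, 0.0, 277.211043207419], [0.0, 490.87558447327143, 210.4402929641062], [0.0, 0.0, 1.0]] [ 0.42278952 -0.02058777  1.54469148] [ 0.70941656  0.03849278 -0.02057675 -0.70343659] dict_keys(['image', 'z_map', 'mtx', 'position', 'rotation'])
{'time': 0.1, 'qpos': array([-1.38736920e+00,  1.31119503e-01,  1.48917151e+00,  8.37507868e-06,
        1.52297462e+00, -8.53883316e-02]), 'qvel': array([-0.00126812, -0.00172358, -0.0035343 ,  0.00098545,  0.00121458,
        0.00019826]), 'tau': array([ 1.10181962e-03, -5.61338818e+01, -4.93097198e+01,  7.69816828e-02,
        2.91630684e-02, -8.22966058e-05]), 'eef_pos': array([ 0.15929203, -0.57794127,  0.21767149]), 'orientation': array([-8.35689190e-04,  9.90980552e-01,  1.34003155e-01, -3.68102089e-05]), 'contact_force': array([ 0.21475657,  0.3377344 , -0.1165424 ]), 'moment': array([-0.03383653,  0.04653018,  0.00902367]), 'grip_width': 0.9990033719453467}
```

View pics/side0.png

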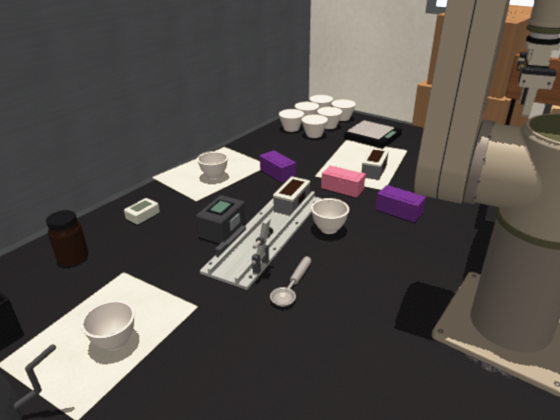

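View pics/top0.png

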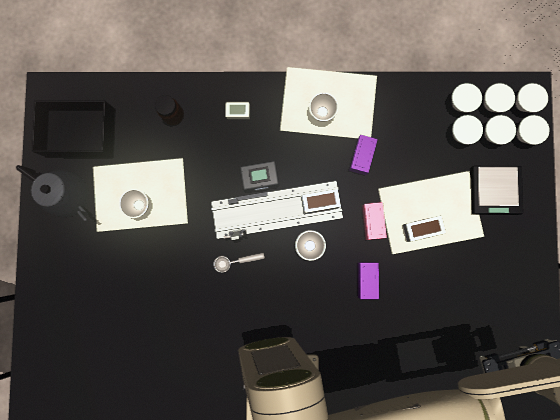

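Top view: the channel runs from (213,220) to (342,200), with the stop end on the left and the reader at (260,176).

Candidates for the cassette (top-view pixels):
- (322,202): grey box with white lid, standing in the channel. This is my choice.
- (424,229): the spare, on the white sheet.
- (375,220): pink box.
- (364,154) and (369,281): purple boxes.

I'll check this in close crops.

```bash
python3 - <<'E'
import cv2
t=cv2.imread("pics/top0.png"); s=cv2.imread("pics/side0.png")
cv2.imwrite("pics/topc.png",cv2.resize(t[150:280,205:350],None,fx=5,fy=4.5,interpolation=cv2.INTER_CUBIC)[:600])
cv2.imwrite("pics/sidec.png",cv2.resize(s[165:290,195:335],None,fx=4.8,fy=4.8,interpolation=cv2.INTER_CUBIC))
E
```

```text
(no output)
```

View pics/topc.png

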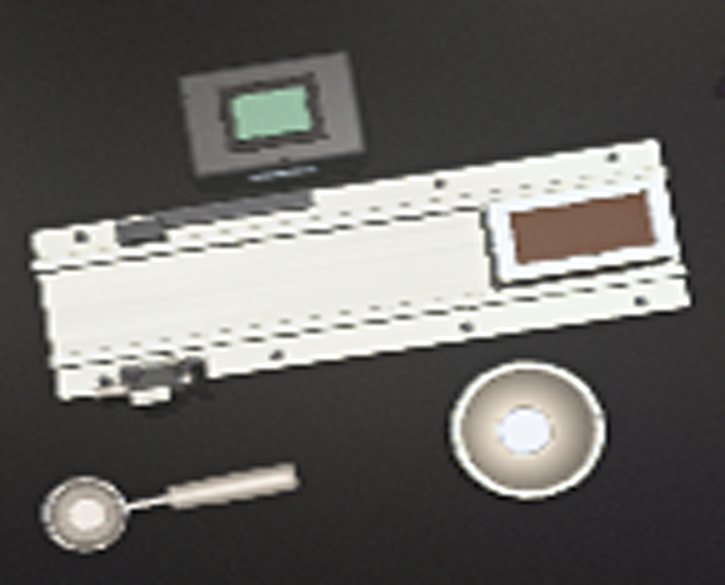

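View pics/sidec.png

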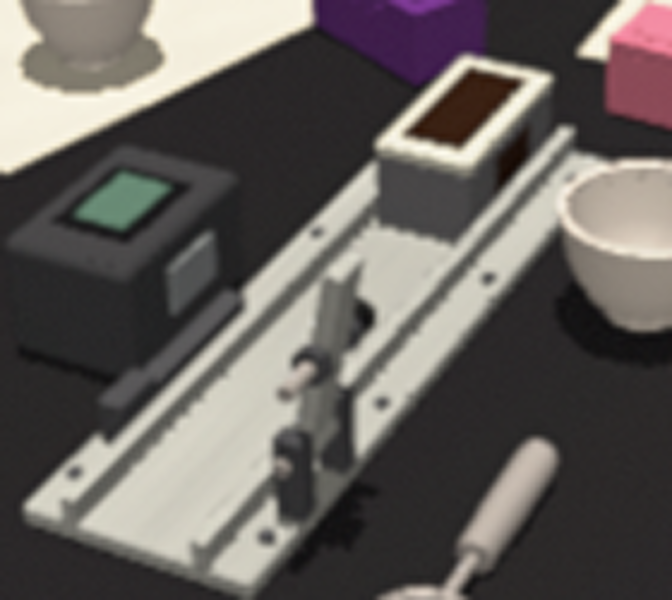

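The crops confirm the choice: the cassette in the channel is at top (322,202). The post is at about top (237,234) and the rest at about (233,201). The flag stands near upright, with its bolt pointing to -y. Next I'll measure the plate, the post and the lid.

```bash
cat > geo.py <<'E'
import numpy as np,cv2
from scipy.spatial.transform import Rotation as R
def load(n): return dict(np.load(n))
def Rm(f):
    r=f["rotation"]; return R.from_quat([r[1],r[2],r[3],r[0]]).as_matrix()
def rays(f,uv):
    uv=np.asarray(uv,float); K=f["mtx"]
    d=np.c_[(uv[:,0]-K[0,2])/K[0,0],-(uv[:,1]-K[1,2])/K[1,1],-np.ones(len(uv))]
    return d@Rm(f).T
def onplane(f,uv,z):
    d=rays(f,uv); p=f["position"]; return p+d*((z-p[2])/d[:,2])[:,None]
def cloud(f):
    h,w=f["z_map"].shape; v,u=np.mgrid[:h,:w]
    d=rays(f,np.c_[u.ravel(),v.ravel()]); return (f["position"]+d*f["z_map"].reshape(-1,1)).reshape(h,w,3)
E
python3 - <<'E'
from geo import *
t=load("top0.npz"); s=load("side0.npz")
for n,f in(("t",t),("s",s)):
    c=cloud(f); 
    print(n,"table z near track",np.median(c[285:300,230:300,2]) if n=="t" else np.median(c[320:340,250:300,2]))
im=t["image"].astype(int); g=im.max(2)
m=np.zeros(g.shape,np.uint8); m[170:243,205:350]=(g[170:243,205:350]>110)
m[226:,285:]=0  # bowl
m=cv2.morphologyEx(m,cv2.MORPH_CLOSE,np.ones((9,9)))
n,l,st,_=cv2.connectedComponentsWithStats(m); k=1+np.argmax(st[1:,4]); 
cs,_=cv2.findContours((l==k).astype(np.uint8),0,1); c=max(cs,key=cv2.contourArea)[:,0]
P=onplane(t,c,0.01)[:,:2]
print(cv2.minAreaRect((P*1000).astype(np.float32)))
c3=cloud(t)
# heights
sub=c3[185:245,205:350]
for lo,hi in((.028,.042),(.047,.075),(.08,.2)):
    v,u=np.where((sub[...,2]>lo)&(sub[...,2]<hi)); print(lo,hi,len(v))
    q=sub[v,u]
    if len(q)<200:
        for a,b,x in zip(u+205,v+185,q.round(3)): print((a,b),x.tolist(),end=' ')
        print()
E
```

```text
t table z near track -0.0006091635871365852
s table z near track -0.0010247225773621915
((592.9725341796875, 29.408477783203125), (209.92344665527344, 405.4504089355469), 11.79340934753418)
0.028 0.042 186
(np.int64(278), np.int64(185)) [0.629, 0.017, 0.031] (np.int64(273), np.int64(186)) [0.624, 0.032, 0.04] (np.int64(274), np.int64(186)) [0.624, 0.029, 0.041] (np.int64(275), np.int64(186)) [0.626, 0.026, 0.032] (np.int64(276), np.int64(186)) [0.626, 0.023, 0.03] (np.int64(277), np.int64(186)) [0.626, 0.02, 0.028] (np.int64(268), np.int64(187)) [0.621, 0.047, 0.041] (np.int64(269), np.int64(187)) [0.622, 0.045, 0.033] (np.int64(266), np.int64(188)) [0.618, 0.054, 0.037] (np.int64(267), np.int64(188)) [0.619, 0.051, 0.036] (np.int64(268), np.int64(188)) [0.618, 0.047, 0.038] (np.int64(330), np.int64(188)) [0.621, -0.145, 0.029] (np.int64(338), np.int64(188)) [0.621, -0.17, 0.028] (np.int64(254), np.int64(189)) [0.615, 0.091, 0.04] (np.int64(260), np.int64(189)) [0.615, 0.072, 0.041] (np.int64(262), np.int64(189)) [0.615, 0.066, 0.041] (np.int64(325), np.int64(189)) [0.618, -0.129, 0.
[... 14373 characters left out ...]
 [0.461, 0.171, 0.09] (np.int64(231), np.int64(238)) [0.46, 0.148, 0.135] (np.int64(232), np.int64(238)) [0.46, 0.145, 0.133] (np.int64(233), np.int64(238)) [0.46, 0.142, 0.14] (np.int64(234), np.int64(238)) [0.46, 0.139, 0.137] (np.int64(235), np.int64(238)) [0.46, 0.136, 0.138] (np.int64(236), np.int64(238)) [0.46, 0.133, 0.139] (np.int64(237), np.int64(238)) [0.46, 0.13, 0.142] (np.int64(238), np.int64(238)) [0.46, 0.128, 0.134] (np.int64(232), np.int64(239)) [0.457, 0.145, 0.137] (np.int64(233), np.int64(239)) [0.457, 0.142, 0.135] (np.int64(234), np.int64(239)) [0.457, 0.139, 0.136] (np.int64(235), np.int64(239)) [0.457, 0.136, 0.134] (np.int64(236), np.int64(239)) [0.458, 0.134, 0.127]
```

```bash
python3 - <<'E'
from geo import *
t=load("top0.npz"); s=load("side0.npz")
C=onplane(t,[(211.6,202.2),(217,238.9),(342.6,218.4),(336.6,181.1)],.01)
print(C.round(4).tolist()); print(np.linalg.norm(C-np.roll(C,-1,0),axis=1).round(4))
im=t["image"].astype(int)
m=((im.min(2)>150)).astype(np.uint8); m[:178]=0;m[242:]=0;m[:,:205]=0;m[:,350:]=0
m[222:,286:]=0
n,l,st,_=cv2.connectedComponentsWithStats(m)
k=1+np.argmax(st[1:,4]); mm=(l==k).astype(np.uint8); print(st[k])
hull=cv2.convexHull(cv2.findContours(mm,0,1)[0][0]) if 0 else cv2.convexHull(np.argwhere(mm)[:,::-1].astype(np.int32))[:,0]
P=onplane(t,hull,.01)
print(cv2.minAreaRect((P[:,:2]*1000).astype(np.float32)))
# long edge lines: top edge right part / bottom edge mid
for cols,which in((range(275,330),0),(range(255,285),1),(range(220,228),0)):
    pts=[]
    for u in cols:
        v=np.where(mm[:,u])[0]; pts.append((u,v.min() if which==0 else v.max()))
    P=onplane(t,pts,.01); a=np.polyfit(P[:,1],P[:,0],1); print(which,a,np.std(P[:,0]-np.polyval(a,P[:,1])))
# lid
lid=((im.min(2)>215)).astype(np.uint8); c3=cloud(t)
hm=((c3[...,2]>.05)&(c3[...,2]<.072)).astype(np.uint8); hm[:,:295]=0; hm[:,350:]=0; hm[:183]=0;hm[224:]=0
n,l,st,_=cv2.connectedComponentsWithStats(hm); k=1+np.argmax(st[1:,4]); print(st[k],np.median(c3[l==k][:,2]))
h=cv2.convexHull(np.argwhere(l==k)[:,::-1].astype(np.int32))[:,0]
P=onplane(t,h,.06); print("lid",cv2.minAreaRect((P[:,:2]*1000).astype(np.float32)))
E
```

```text
[[0.5757, 0.2262, 0.01], [0.4603, 0.2068, 0.01], [0.5278, -0.1856, 0.01], [0.6452, -0.167, 0.01]]
[0.117  0.3981 0.1189 0.3992]
[ 211  181  132   59 3880]
((548.8644409179688, 22.283706665039062), (129.0646209716797, 402.7061767578125), 9.894689559936523)
0 [-0.17466222  0.61640752] 0.0009013343213327649
1 [-0.16407463  0.49939354] 0.0008778344531240604
0 [-0.18620505  0.61928677] 0.0008230117175530032
[302 189  39  24 668] 0.05969394029613384
lid ((577.6398315429688, -115.44657897949219), (57.59971618652344, 110.02729797363281), 9.905104637145996)
```

The measurements agree with each other:
- **Plate:** 118 x 399 mm, centre (0.552, 0.020), yaw 0.173.
- **Lid:** 57 x 110 mm at z 0.060, 1.6 mm off the centre line.
- **Flag end and rest:** both give the stop at track y ≈ 0.131.
- **Flag:** at about 0.07 rad.

Now I'll flip the flag.

```bash
cat >> geo.py <<'E'
YAW=0.1735; ex=np.array([np.cos(YAW),np.sin(YAW)]); ey=np.array([-np.sin(YAW),np.cos(YAW)])
T0=np.array([.5523,.0201]); S0=T0+.131*ey
def S(x,y,z): return np.r_[S0+x*ex+y*ey,z]
def q(ang): return np.array([0,np.cos(ang/2),np.sin(ang/2),0])
QF=q(YAW); QP=q(YAW+np.pi/2); QP2=q(YAW-np.pi/2)
def F(o):
    f=o["contact_force"]; return np.array([f[:2]@ex,f[:2]@ey,f[2]])
E
python3 - <<'E'
from geo import *
from bench import env
for Q in(QF,-QF,QP,QP2):
    print([None if (j:=env.ik(p,Q)) is None else j.round(2).tolist() for p in(S(-.13,0,.25),S(.03,0,.045),S(0,-.34,.04),S(0,-.15,.04))])
env.grab()
env.move_ptp(S(-.13,0,.25),QF)
env.servo_line(S(-.125,0,.118),feed=.15)
o=env.get_obs(); print(o["time"],o["eef_pos"],F(o),o["grip_width"])
f=env.grab_frame("side"); cv2.imwrite("pics/s1.png",f["image"])
f=env.grab_frame("top"); cv2.imwrite("pics/t1.png",f["image"])
E
```

```text
[[0.18, -0.38, 1.9, -0.0, 1.62, 1.58], [0.18, 0.23, 1.71, -0.0, 1.21, 1.58], [-0.39, 0.32, 1.6, -0.0, 1.22, 1.01], [-0.09, 0.17, 1.78, -0.0, 1.19, 1.31]]
[[0.18, -0.38, 1.9, -0.0, 1.62, 1.58], [0.18, 0.23, 1.71, -0.0, 1.21, 1.58], [-0.39, 0.32, 1.6, -0.0, 1.22, 1.01], [-0.09, 0.17, 1.78, -0.0, 1.19, 1.31]]
[[0.18, -0.38, 1.9, -0.0, 1.62, 0.01], [0.18, 0.23, 1.71, -0.0, 1.21, 0.01], [-0.39, 0.32, 1.6, -0.0, 1.22, -0.56], [-0.09, 0.17, 1.78, -0.0, 1.19, -0.26]]
[None, None, [-0.39, 0.32, 1.6, -0.0, 1.22, 2.58], None]
5.225 [0.40722912 0.12762656 0.11892587] [ 0.35541409 -0.32346525 -0.93803018] 0.003956195341928321
```

```bash
python3 - <<'E'
import cv2
s=cv2.imread("pics/s1.png");cv2.imwrite("pics/s1c.png",cv2.resize(s[130:300,190:360],None,fx=3.5,fy=3.5))
E
```

```text
(no output)
```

View pics/s1c.png

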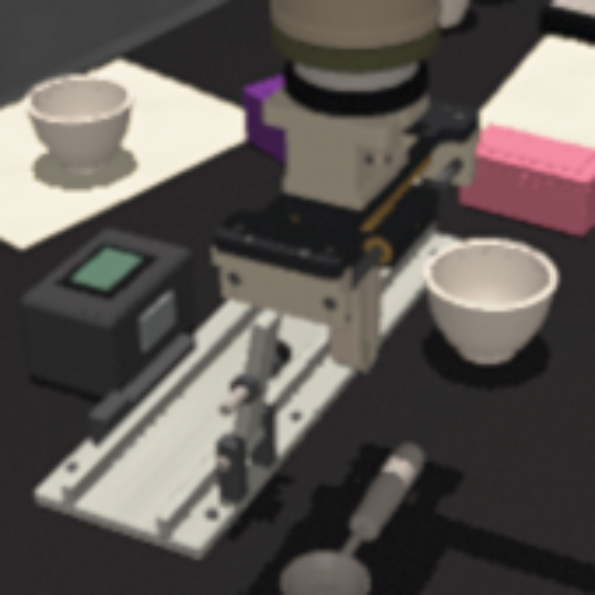

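The closed fingers, at full-frame pixel ≈(292,230), sit on the near side of the flag, level with its upper half, and clear of the spoon and bowl. I'll push the flag over along its arc.

```bash
python3 - <<'E'
from geo import *
from bench import env
H=.0075; r=.085
def pose(phi,extra=0):
    cx=-.052+r*np.sin(phi)-.005*np.cos(phi); cz=.04+r*np.cos(phi)+(.005+extra)*np.sin(phi)
    return S(cx-H,0,cz)
env.servo_line(pose(0)+[0,0,-.005],feed=.06)
o=env.get_obs(); print(o["time"],o["eef_pos"].round(4),F(o).round(2))
for d in list(range(10,90,10))+[86,90]:
    env.servo_line(pose(np.radians(d)),feed=.08)
    o=env.get_obs(); print(d,round(o["time"],2),(o["eef_pos"]-pose(np.radians(d))).round(4),F(o).round(2))
    if np.abs(F(o)).max()>25: print("stop");break
f=env.grab_frame("side"); cv2.imwrite("pics/s2.png",cv2.resize(f["image"][130:300,190:360],None,fx=3.5,fy=3.5))
E
```

```text
6.4833 [0.466  0.1379 0.1199] [-0.    0.51 -0.53]
10 6.83 [0.0002 0.0001 0.0002] [-0.19 -0.95 -0.83]
20 7.16 [-0.0003 -0.0001 -0.0003] [ 0.03  1.09 -0.1 ]
30 7.49 [-0.0004 -0.0001 -0.0002] [-0.54  0.09 -1.53]
40 7.83 [-0.0003 -0.     -0.0002] [-0.79  0.28 -0.12]
50 8.16 [-0.0003 -0.0001 -0.0002] [ 0.38  0.01 -0.09]
60 8.49 [-0.0004 -0.0001 -0.0002] [-0.46  0.3  -0.45]
70 8.82 [-0.0004 -0.0001 -0.0004] [0.75 0.32 0.01]
80 9.16 [-0.0006 -0.0001 -0.0009] [-0.45 -0.34  0.21]
86 9.42 [-0.0005 -0.0001 -0.0008] [ 0.55  0.08 -0.53]
90 9.67 [0.0007 0.0001 0.0003] [ 1.74 -0.21  1.29]
```

View pics/s2.png

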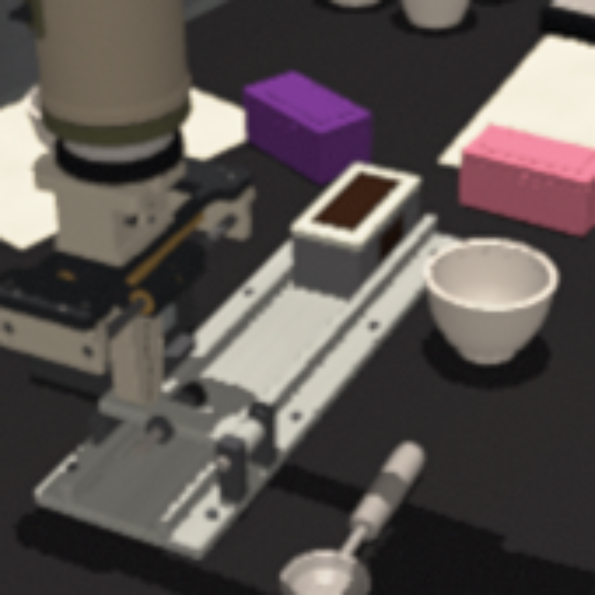

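The flag lies across the channel and over the rest, with the fingers on its end at full-frame (229,240). I'll press it gently onto its hard stop, lift off, and move behind the cassette.

```bash
python3 - <<'E'
from geo import *
from bench import env
p=S(-.052+.085-.0075,0,.045)
for k in range(1,9):
    env.servo_line(p-[0,0,.001*k],feed=.02); env.wait(.1)
    o=env.get_obs(); print(k,F(o).round(2),o["eef_pos"][2].round(4))
    if F(o)[2]>8: break
env.wait(.3)
env.servo_line(S(.0255,0,.16),feed=.2)
env.move_ptp(S(0,-.138-.055-.131-.040,.16),QP)
o=env.get_obs(); print(o["time"],F(o))
for n in("side","top"):
    f=env.grab_frame(n); cv2.imwrite(f"pics/{n}3.png",f["image"]); np.savez(f"{n}3.npz",**f)
    a=f["image"][130:300,190:360] if n=="side" else f["image"][150:280,205:390]
    cv2.imwrite(f"pics/{n}3c.png",cv2.resize(a,None,fx=3.5,fy=3.5))
E
```

```text
1 [-2.91  0.55  9.14] 0.0452
12.9833 [ 0.12205485 -1.02782893  0.15310772]
```

View pics/side3c.png

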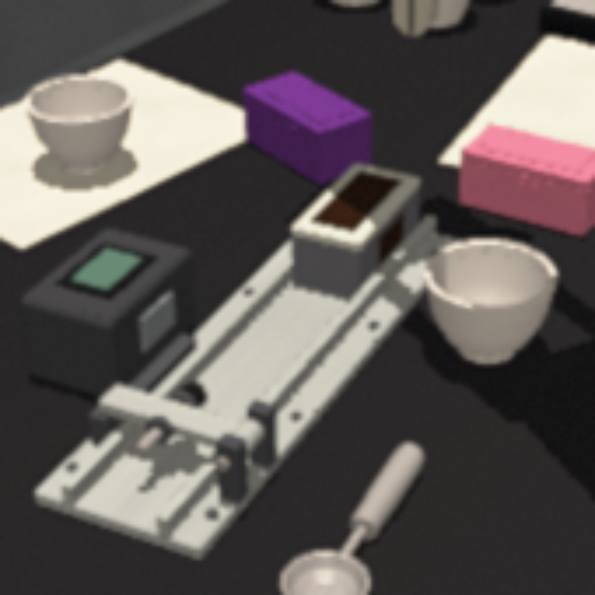

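View pics/top3c.png

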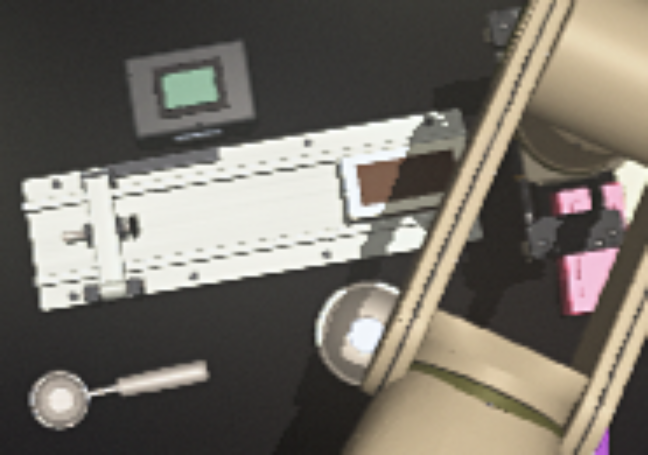

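```bash
python3 - <<'E'
from geo import *
from bench import env
t=load("top3.npz")
for n,(a,b),z in(("tip",(140,228),.04),("flagR",(120,228),.045),("flagL",(93,228),.045)):
    P=onplane(t,[(205+a/3.5,150+b/3.5)],z)[0,:2]-S0; print(n,(P@ex).round(4),(P@ey).round(4))
env.servo_line(S(0,-.364,.034),feed=.12)
env.wait(.3)
b=np.mean([F(env.get_obs()) for _ in range(5)],0);print(b)
# approach till contact and slide, log force
y=-.364; last=None
while y<-.20:
    y+=.01; env.servo_line(S(0,y,.034),feed=.06)
    o=env.get_obs(); print(round(y,3),F(o).round(2),end=' ')
print(o["time"],o["eef_pos"]-S(0,y,.034))
f=env.grab_frame("top"); cv2.imwrite(f"pics/t4.png",cv2.resize(f["image"][150:280,205:390],None,fx=3.5,fy=3.5)); np.savez("t4.npz",**f)
f=env.grab_frame("side"); cv2.imwrite(f"pics/s4.png",cv2.resize(f["image"][130:300,190:360],None,fx=3.5,fy=3.5))
E
```

```text
tip -0.0018 -0.032
flagR 0.0006 -0.0151
flagL 0.0046 0.0083
[ 0.58359353  0.16889896 -0.31739309]
-0.354 [-0.05  0.36 -1.04] -0.344 [-0.02 -0.72  0.23] -0.334 [ 0.22 -0.68 -0.66] -0.324 [ 0.08  0.64 -0.49] -0.314 [-0.28 -0.16  0.46] -0.304 [ 0.46 -0.41 -1.46] -0.294 [0.2  0.59 0.2 ] -0.284 [1.11 0.31 0.16] -0.274 [ 0.5  -0.86 -0.17] -0.264 [-0.04  0.27 -0.28] -0.254 [0.48 0.86 0.35] -0.244 [-0.45  0.42  0.29] -0.234 [ 0.17 -0.28  0.32] -0.224 [-0.09 -0.82 -1.28] -0.214 [-0.04 -0.31  0.3 ] -0.204 [ 0.28 -0.15  0.29] -0.194 [-0.81  0.24  0.17] 19.9667 [-1.20054157e-04  5.53752372e-04 -5.11358575e-05]
```

View pics/s4.png

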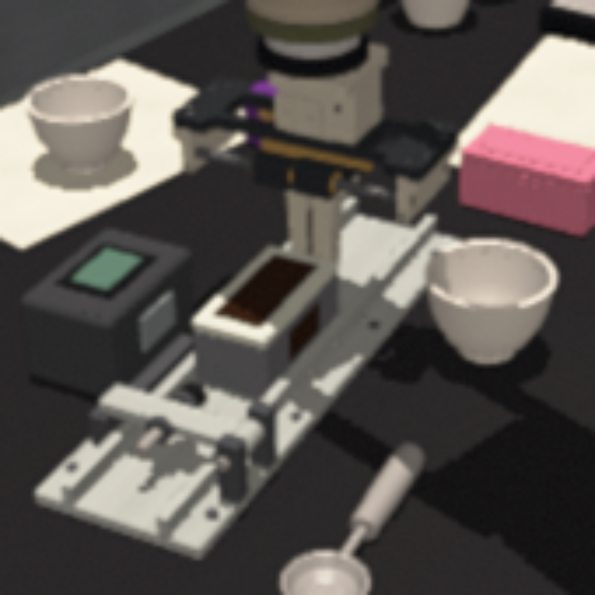

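View pics/t4.png

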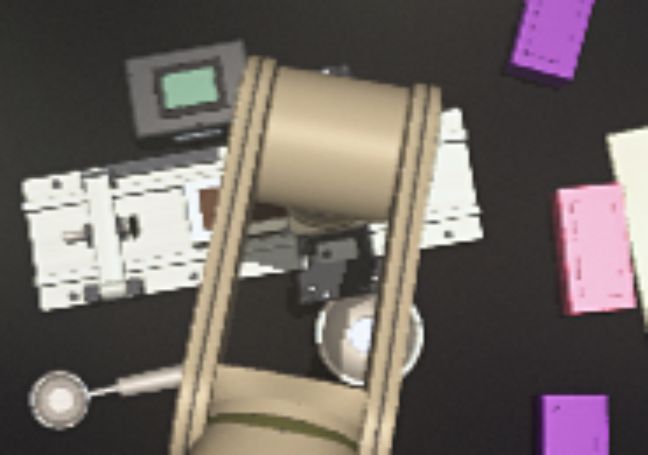

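The cassette has slid straight along the channel with about 40 mm left to the tip: front edge at top pixel (258,211), tip at (245,215). The flag is still down. I'll close the gap in small steps, watching the force.

```bash
python3 - <<'E'
from geo import *
from bench import env
def rd(n=8):
    v=[]
    for _ in range(n):
        v.append(F(env.get_obs())[1]); env.wait(.01)
    return np.mean(v)
env.servo_line(S(0,-.166,.034),feed=.06); env.wait(.2)
b=rd(20)  # may include static residual
env.servo_line(S(0,-.167,.034),feed=.02); env.wait(.2); b0=rd(20); print("resid",b,"free",b0)
y=-.166; 
while y<-.130:
    y+=.001; env.servo_line(S(0,y,.034),feed=.015); f=-(rd()-b0)
    o=env.get_obs(); print(round(y,4),round(f,2),round((o["eef_pos"][:2]-S0)@ey,4),end=' | ')
    if f>5: break
print(o["time"])
E
```

```text
resid -0.005432027709091932 free 0.0008353310467928615
-0.165 0.2 -0.1649 | -0.164 0.2 -0.164 | -0.163 1.2 -0.1631 | -0.162 1.31 -0.162 | -0.161 1.11 -0.1609 | -0.16 0.82 -0.1599 | -0.159 0.91 -0.1589 | -0.158 0.74 -0.1579 | -0.157 0.99 -0.1569 | -0.156 1.49 -0.1559 | -0.155 1.16 -0.1549 | -0.154 1.11 -0.1539 | -0.153 1.28 -0.1529 | -0.152 1.1 -0.1519 | -0.151 1.16 -0.1509 | -0.15 1.29 -0.1499 | -0.149 1.7 -0.1489 | -0.148 1.44 -0.1479 | -0.147 2.31 -0.1471 | -0.146 5.24 -0.1463 | 28.0333
```

Drag reads about 1.2 N. Contact came at TCP y ≈ -0.147, close to the predicted -0.149. Next I'll press to about 11 N total.

```bash
python3 - <<'E'
from geo import *
from bench import env
def rd(n=8):
    v=[]
    for _ in range(n):
        v.append(F(env.get_obs())[1]); env.wait(.01)
    return -np.mean(v)
y=-.146
f=rd(); print(f)
while f<10.6 and y<-.140:
    d=.0005 if f<8.5 else .00025
    y+=d; env.servo_line(S(0,y,.034),feed=.01); f=rd()
    print(round(y,5),round(f,2),end=' | ')
for i in range(6): env.wait(.15); print("hold",round(rd(),2),end=' ')
o=env.get_obs();print(o["time"])
E
```

```text
5.099885553278222
-0.1455 5.92 | -0.145 7.26 | -0.1445 7.73 | -0.144 9.31 | -0.14375 9.79 | -0.1435 10.3 | -0.14325 11.22 | hold 10.64 hold 10.8 hold 10.57 hold 11.03 hold 10.71 hold 11.01 31.6167
```

Held at 10.8 N total (about 9.6 N on the tip) for more than 1 s. Now I'll back off slowly and check.

```bash
python3 - <<'E'
from geo import *
from bench import env
env.servo_line(S(0,-.150,.034),feed=.01)
env.servo_line(S(0,-.20,.034),feed=.08)
env.servo_line(S(0,-.20,.2),feed=.2)
env.move_ptp(S(-.12,-.45,.25),QP)
o=env.get_obs();print(o["time"],F(o))
t=env.grab_frame("top"); np.savez("t5.npz",**t); cv2.imwrite("pics/t5.png",cv2.resize(t["image"][150:280,205:390],None,fx=3.5,fy=3.5))
f=env.grab_frame("side"); cv2.imwrite("pics/s5.png",cv2.resize(f["image"][170:290,190:310],None,fx=4.9,fy=4.9)); cv2.imwrite("pics/s5full.png",f["image"])
c3=cloud(t)
hm=((c3[...,2]>.053)&(c3[...,2]<.072)).astype(np.uint8); hm[:,:240]=0; hm[:,300:]=0; hm[:193]=0;hm[228:]=0
n,l,st,_=cv2.connectedComponentsWithStats(hm); k=1+np.argmax(st[1:,4]); print(st[k],np.median(c3[l==k][:,2]))
h=cv2.convexHull(np.argwhere(l==k)[:,::-1].astype(np.int32))[:,0]
P=onplane(t,h,.06); r=cv2.minAreaRect((P[:,:2]*1000).astype(np.float32)); print(r)
d=np.array(r[0])/1000-S0; print("stop frame",d@ex,d@ey)
E
```

```text
35.2917 [-0.69128404  0.48138338  0.33680689]
[243 199  38  23 647] 0.05978036778390039
((547.76220703125, 65.64356994628906), (56.20714569091797, 109.4155044555664), 9.92821979522705)
stop frame 0.003392560067323519 -0.08535683112809365
```

View pics/t5.png

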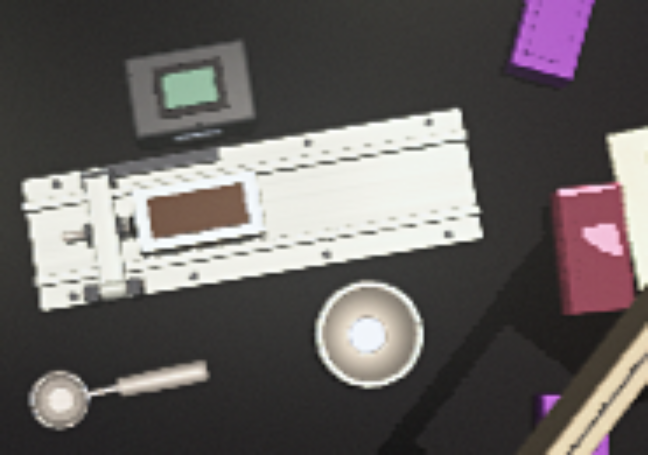

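View pics/s5.png

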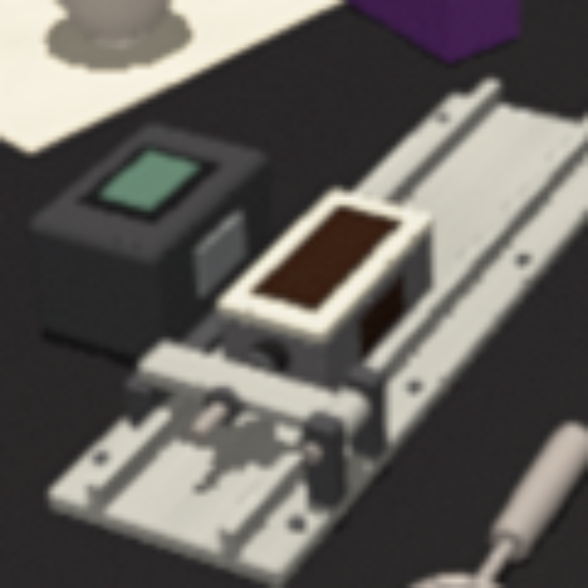

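The pictures show the lid lying flat between the rails, parallel to the channel, with its front against the black tip (crop (135,225)). The flag is level on its rest, and the bowl and spoon haven't moved. I'm handing in.

```bash
python3 - <<'E'
from bench import env
env.wait(.3); env.close_job()
E
```

```text
the job is handed in; nothing more can be done
```

The job is handed in at about 36 s of the 69 s allowed; no verdict was reported.

**What I did**
- **Flag:** I pushed it over with the closed fingers and pressed it onto its hard stop with about 9 N. Contact was at 45 mm height, the top of a level flag.
- **Cassette:** I slid it along the channel from behind; the drag measured about 1.2 N. I then pressed it on the tip at 10.6 to 11.0 N total, about 9.6 N on the tip, for just over a second. The highest averaged reading was 11.2 N. After that I backed off slowly.

**Last checks**
- **Position along the channel:** the cassette's centre is at stop y ≈ -0.085 m, inside the allowed range.
- **Attitude:** the lid is at 60 mm height and aligned with the channel to within about 0.1°.
- **Contact and flag:** the pictures show the front end on the tip and the flag down. I could not measure the force left on the tip after letting go.
- **Other things:** the near bowl, the spoon and the pink and purple boxes look unmoved in the last top picture. I did not measure them, and I did not check bowl_b or the spare afterwards.

**One disagreement:** the last image put the cassette 3.4 mm off the centre line, although the rails allow only 2 mm. The limit is 4 mm. I took the excess as calibration and fit error, because the pictures show the cassette properly between the rails.

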